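# Stop the sample mixer and raise its counterweighted guard

## Robot

A 6-joint arm with a two-finger parallel gripper is mounted at the origin on the work surface. World frame = base frame: x ahead of the robot, y to its left, z up, the work surface at z = 0. Lengths are in m, angles in rad, forces in N, time in s.
With the tool pointing down it reaches from about 0.425 to 0.95 m from the base axis. Payload 14.7 kg.
Tool frame: the origin (TCP) lies on the centre line of the jaws, within the pads' length; the fingertips stand 11 mm ahead of it and the grasp point (between the pads) lies 8 mm behind it; z points along the fingers, x is the direction in which the jaws open and shut, and the axes are right-handed (so a half turn about z gives the same grasp; the last joint's range is limited). The gripper opens to 85 mm and grips with 20 to 120 N. Pads are 22 mm wide; open, the fingers measure 114 mm over their backs; the gripper's body (76 mm by 85 mm) begins 54 mm behind the grasp point. The pads swing forward as they close: fully open they stand 13 mm farther back than shut.
Start: joints at [1.113, 0.48, 1.596, -0, 1.065, -0.047], TCP at [0.26, 0.596, 0.242] pointing down, gripper open.
Joint ranges: [-2.75, 2.75], [-0.82, 2.05], [0.23, 2.67], [-1.56, 4.7], [0.09, 2.69], [-2.92, 2.92]. Speed limits (rad/s): [1.89, 1.89, 2.39, 3.01, 3.01, 3.01].

## Interface

Orientations are given as a 3x3 rotation matrix whose columns are the frame's x, y, z axes.
In Python, from plant import observe, optics, job gives the robot as it stands.
- The arm moves only by the shell command python3 -m inch 'ROWS' [FORCE]. ROWS is text: rows parted by semicolons, each of 5 numbers parted by spaces: the shift along the tool's x, y, z in m, then the turn about the tool's z in degrees, then the finger opening in m, from 0 to 0.0854. A call has 1 to 12 rows; each row is the pose to reach, as a shift and turn from the pose measured when the call began, along the tool's axes at that moment; what a row does not reach only later rows make up. A row lasts 1/10 s, in which the tool goes at most 50 mm and 8.59 degrees, less where a joint would pass 70% of its speed; a pose out of reach is approached as far as the arm can. A call with a gripper value outside its range is refused whole. The fingers move at their own pace and stop on an object; FORCE is the grip in N (left out, the last holds). Time passes only in rows, so rows that repeat a pose let the fingers close. It gives the time, the measured TCP pose, the force and the opening at its end, in the units of the state.
- observe(): the state, without advancing time (a new reading comes with each control period).
- optics.grab_frame(name): name is "scene" or "side" or "wrist"; returns the picture (384x512x3 uint8, red, green, blue); there is no depth.
- optics.camera_model(name): a dict with "mtx" (3x3 intrinsics, pixels), "D" ([k1, k2, p1, p2, k3] as OpenCV has them; the pictures are not rectified), "world_from_camera" (4x4, takes a point from camera to world coordinates). Camera axes: x right, y up, looking along -z (the intrinsics and any distortion apply to the point x, -y, -z); pixel columns grow to the right and rows downward; lengths in m; the calibration is good to about 2 mm. A picture is of the moment at which its call begins: read the wrist's pose just before it. camera_model takes no time and is no camera call; for the wrist camera it gives the pose at the moment of the call.
- job.hand_in(): hands the job in, once; it reports no verdict.
The state is a dict: "t": time; "joint_positions": joint angles; "dq": joint speeds; "tau": joint torques, N m; "ee_pos": TCP position; "orientation": TCP orientation; "ft_force": force on the tool from outside, world axes, zero at the start; "wrist_torque": the same for the moment, N m; "width": finger opening in m.
Only numpy, scipy, OpenCV 4.12 (cv2) and the standard library are available. Lean on these libraries where they do the work, as an engineer would, in place of code of your own. Each camera call takes 0.05 s, during which the arm holds its last target.

## Task

Stop the lab mixer by pressing its large mushroom-headed stop button fully down (not the small flat start button), then let the button go. Then push the mixer's counterweighted guard bar up and back, past its balance point, so that it falls against its rear stop and stays raised by itself. Just push with the fingers, gently and without gripping, and leave the beaker under the guard and everything else on the bench where it stands.

Things in the scene. Friction and masses are not known exactly. Their poses are not given: they have to be found in the camera images.
- mixer: Lab mixer, fixed: white base 320 (x) by 250 (y) mm, 45 mm high; origin at bench level, 10 mm in front of the base's middle. Own +x points to its rear (away from the robot). At the rear a motor housing 170 mm wide, 165 mm high, from 95 to 165 mm behind the origin, between two steel hinge posts 105 mm to either side. A round seat 20 mm in front of the origin carries a beaker.
- guard (a joint): Guard angle, rad. 0 = down on its lower stop, bail sloping 30 degrees upward from the hinge towards the robot; grows as it swings up and to the rear. Balance point near 0.55: past it the guard falls on by itself, damped, to its rear stop at 1.22 (10 degrees beyond upright) and stays; short of it, it drops back to 0. About 1 to 3 N at the bar, square to the bail, moves it.
- guard_bar (a point): Middle of the guard's front cross bar (bar axis), where it is pushed; moves with the guard. Bar along the mixer's y, 12 mm thick, with a black strip 22 mm thick and 160 mm long in its middle (square to the bail its lower half is 22 mm wide, its upper half 16). At the start 225 mm above the bench and 165 mm in front of the hinge (horizontally). Two thin rods cross the bail 60 and 120 mm behind the bar.
- guard_hinge (a point): Middle of the guard's level hinge axis (along the mixer's y), 130 mm above the bench, 100 mm behind the mixer's origin. The guard is a U-shaped bail of 12 mm steel rod, 254 mm wide, its bar on a circle of 190 mm about this axis, with two dark disc counterweights (50 mm across) on short tails behind the hinge.
- stop_button (a joint): Travel of the stop button, m: 0 = up, 0.007 = fully down; sprung, about 1.5 N to start and 4.5 N fully down; springs back when let go.
- stop_top (a point): Top centre of the stop button: black mushroom head 44 mm across, domed, 75 mm above the bench when up, pressed straight down. On a fixed grey box 80 x 80 x 45 mm that stands either to the left or to the right of the mixer.
- start_button (a joint): Travel of the start button, m: 0 = up, 0.007 = fully down. Must not be pressed.
- start_top (a point): Top centre of the start button: small flat black button 22 mm across, 61 mm above the bench, on an identical grey box at the other side of the mixer.
- beaker: Steel fluted beaker, open, 76 mm across, 110 mm high, 0.35 kg, origin under its middle; loose on the mixer's seat (50 mm above the bench, its rim at 160 mm) below the guard.
- spare_beaker: A second such beaker standing on the bench; origin under its middle.
- tub: White plastic tub, 90 mm across, 70 mm high, on the bench nearer the robot than the button boxes; origin under its middle.
- dish: Low glass dish, 90 mm across, 16 mm high, on the bench nearer the robot than the button boxes; origin under its middle.
- bottle: Brown bottle, 60 mm across, 150 mm high; origin under its middle.
- jar: Glass jar, 56 mm across, 75 mm high; origin under its middle.
- spatula: Lab spatula, 180 mm long, lying on the bench.

How it is judged:
By the outcome, as a careful person would: the job done as asked, in the order asked, and still so for the second after the job is handed in, with the robot touching nothing.
It also fails if it takes over 51 s, if anything falls off the work surface, if the arm or the gripper's body presses on something with over 40 N, if the wrist force passes 120 N, or if a joint passes its speed limit or range.

## Working session

There is one attempt and no reset: what is moved stays moved. The work goes in short steps, Python scripts to look and compute and a shell command to move; the robot and the scene stay as the last step left them, time stands still between calls to the robot, and variables do not carry over. Pictures are saved under pics/ and viewed, and the job is handed in when it is done.

```bash
ls; mkdir -p pics; python3 - <<'E'
from plant import observe, optics
import cv2
s=observe(); print(s)
for n in("scene","side","wrist"):
    m=optics.camera_model(n); print(n,m)
    cv2.imwrite(f"pics/{n}0.png",optics.grab_frame(n)[:,:,::-1])
E
```

```text
pics
{'t': 0.0, 'joint_positions': array([ 1.11345596e+00,  4.80844722e-01,  1.59686290e+00, -2.95962918e-05,
        1.06511285e+00, -4.66193756e-02]), 'dq': array([ 1.01735330e-03, -1.19786808e-03, -1.36737212e-03, -1.45072354e-03,
       -5.40571093e-05,  7.09097590e-04]), 'tau': array([-2.33903529e-05, -9.50658417e+01, -4.30166388e+01, -1.43612560e-04,
        1.24939723e-02, -3.55216127e-05]), 'ee_pos': array([0.25934988, 0.59558194, 0.24166812]), 'orientation': array([[ 3.99256979e-01,  9.16838915e-01, -5.18931849e-04],
       [ 9.16838240e-01, -3.99257315e-01, -1.11307555e-03],
       [-1.22769831e-03, -3.13733817e-05, -9.99999246e-01]]), 'ft_force': array([0.07643473, 0.95078619, 0.56305545]), 'wrist_torque': array([-0.02932738,  0.02788711,  0.05178906]), 'width': 0.08530879428960965}
scene {'mtx': array([[478.62259888,   0.        , 257.54450555],
       [  0.        , 478.62259888, 191.16302956],
       [  0.        ,   0.        ,   1.        ]]), 'D': array([-0.00349864,  0.        ,  0.        ,  0.        ,  0.        ]), 'world_from_camera': array([[-0.06626935, -0.84
[... 639 characters left out ...]
536,  0.61575332,  0.88062698],
       [ 0.        ,  0.        ,  0.        ,  1.        ]])}
wrist {'mtx': array([[265.99655008,   0.        , 251.84060573],
       [  0.        , 265.99655008, 192.74544146],
       [  0.        ,   0.        ,   1.        ]]), 'D': array([0.01750082, 0.        , 0.        , 0.        , 0.        ]), 'world_from_camera': array([[ 4.00753721e-01, -8.65035968e-01, -3.01843053e-01,
         1.81128220e-01],
       [ 9.16185613e-01,  3.78159157e-01,  1.32663387e-01,
         6.29148134e-01],
       [-6.13886926e-04, -3.29709608e-01,  9.44082198e-01,
         3.74301388e-01],
       [ 0.00000000e+00,  0.00000000e+00,  0.00000000e+00,
         1.00000000e+00]])}
```

View pics/scene0.png

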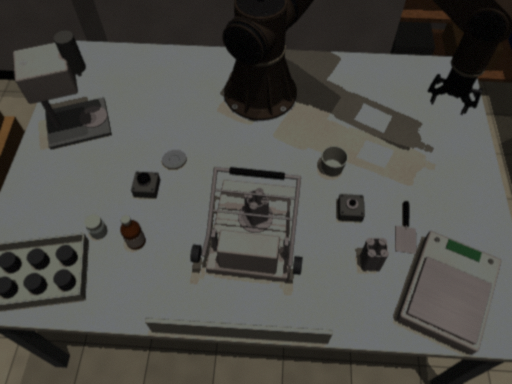

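View pics/side0.png

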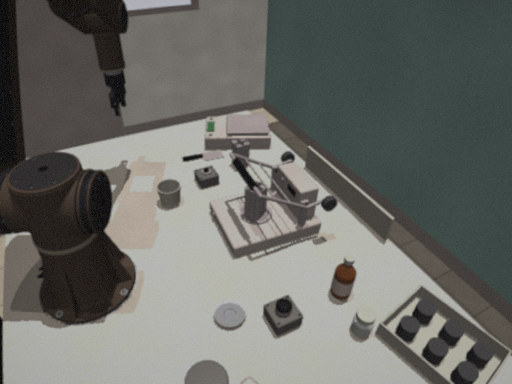

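View pics/wrist0.png

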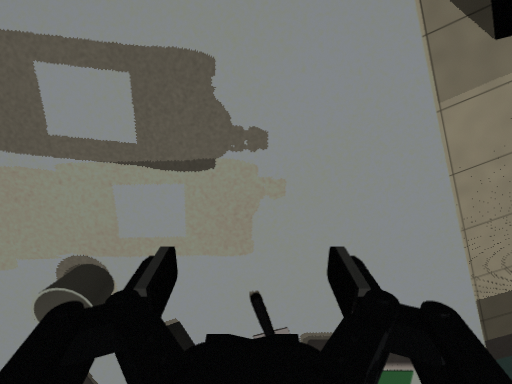

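```bash
python3 - <<'E'
import cv2,numpy as np
s=cv2.imread("pics/scene0.png"); d=cv2.imread("pics/side0.png")
f=lambda im:cv2.convertScaleAbs(im,alpha=1.8)
def c(im,x0,y0,x1,y1,k):return cv2.resize(f(im[y0:y1,x0:x1]),None,fx=k,fy=k,interpolation=cv2.INTER_CUBIC)
cv2.imwrite("pics/a.png",c(s,180,150,320,290,4.2))
cv2.imwrite("pics/b.png",np.hstack([c(s,115,155,175,215,6),c(s,325,180,385,240,6)]))
cv2.imwrite("pics/c.png",c(d,190,140,340,260,5))
cv2.imwrite("pics/d.png",c(d,255,280,315,340,8))
E
```

```text
(no output)
```

View pics/a.png

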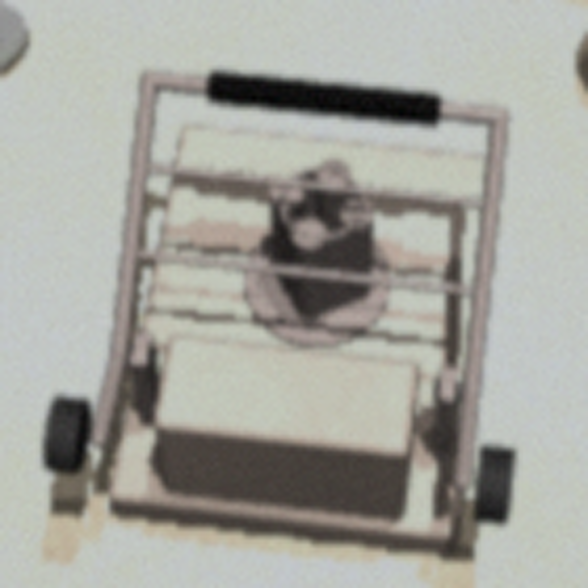

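View pics/b.png

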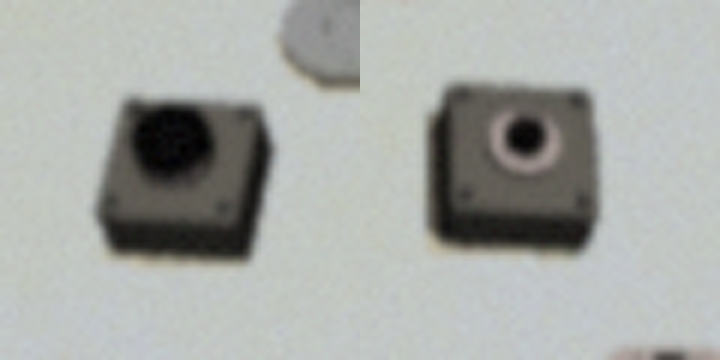

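View pics/c.png

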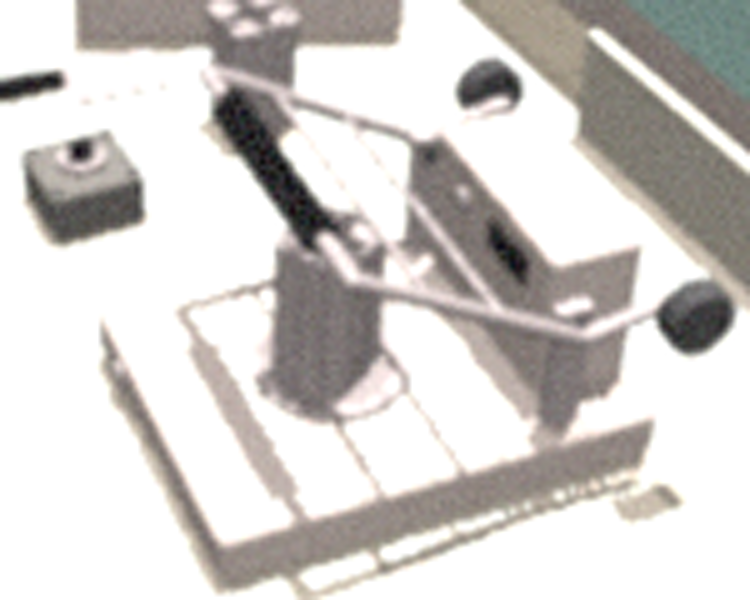

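View pics/d.png

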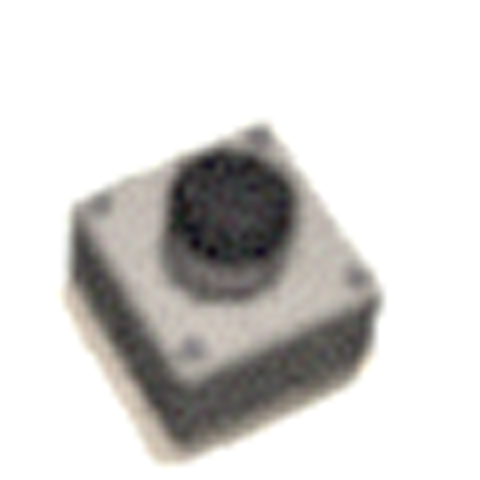

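```bash
cat > h.py <<'E'
import numpy as np,cv2
from plant import optics
from scipy.optimize import least_squares
def proj(n,P,m=None):
    m=m or optics.camera_model(n); T=np.linalg.inv(m["world_from_camera"])
    p=(T[:3,:3]@np.atleast_2d(P).T).T+T[:3,3]; p=p*[1,-1,-1]
    return cv2.projectPoints(p,np.zeros(3),np.zeros(3),m["mtx"],m["D"])[0][:,0]
def plane(n,uv,z,m=None):
    m=m or optics.camera_model(n); u=cv2.undistortPoints(np.array([[uv]],float),m["mtx"],m["D"])[0,0]
    W=m["world_from_camera"]; d=W[:3,:3]@np.array([u[0],-u[1],-1]); o=W[:3,3]
    return o+d*(z-o[2])/d[2]
E
python3 - <<'E'
from h import *
A=lambda x,y:(180+x/4.2,150+y/4.2)
C=lambda x,y:(190+x/5,140+y/5)
obs=[("scene",(-.065,-.08,.225),A(210,86)),("scene",(-.065,.08,.225),A(438,108)),
("scene",(.095,-.085,.165),A(178,342)),("scene",(.095,.085,.165),A(418,364)),("scene",(.165,-.085,.165),A(158,430)),("scene",(.165,.085,.165),A(407,458)),
("scene",(-.15,-.125,.045),A(183,127)),("scene",(-.15,.125,.045),A(487,155)),
("side",(-.065,.08,.225),C(230,105)),("side",(-.065,-.08,.225),C(316,238)),("side",(-.15,-.125,.045),C(225,545)),("side",(-.15,.125,.045),C(105,320)),("side",(.17,-.125,.045),C(652,422))]
def w(q,p):
    c,s=np.cos(q[2]),np.sin(q[2]); return [q[0]+c*p[0]-s*p[1],q[1]+s*p[0]+c*p[1],p[2]]
def r(q): return np.concatenate([proj(n,w(q,p))[0]-uv for n,p,uv in obs])
o=least_squares(r,[.7,.05,0],loss="soft_l1");print(o.x,np.round(r(o.x).reshape(-1,2),1).tolist())
for n,p in[("bar",(-.065,0,.225)),("hinge",(.1,0,.13)),("beaker",(-.02,0,.05))]:print(n,w(o.x,p))
uv1=(143.7,178.8);uv2=(284,305.9)
print(plane("scene",uv1,.072),plane("side",uv2,.072))
o2=least_squares(lambda P:np.concatenate([proj("scene",P)[0]-uv1,proj("side",P)[0]-uv2]),[.6,-.2,.07]);print(o2.x,o2.fun)
for uv in[(128,103),(262,107),(248,217),(98,214)]:print(plane("scene",(115+uv[0]/6,155+uv[1]/6),.045))
for n,uv,z in[("dish",(174.5,159),.016),("tub",(333,155),.07),("bottle",(126,223),.15),("spare",(375,242),.11)]:print(n,plane("scene",uv,z))
E
```

```text
[ 0.59532602  0.01955215 -0.0529547 ] [[-0.7, 0.9], [0.2, 0.9], [-2.2, -1.7], [0.7, -0.6], [-1.5, -0.1], [0.9, -0.1], [-0.9, -0.5], [2.2, 0.2], [-0.8, -0.4], [2.0, 0.7], [-0.5, -0.2], [-2.2, -2.8], [2.0, -2.4]]
bar [np.float64(0.5304171331479497), np.float64(0.02299259860137019), 0.225]
hinge [np.float64(0.6951858407156214), np.float64(0.014259156755275927), 0.13]
beaker [np.float64(0.5753540533936784), np.float64(0.020610750825162664), 0.05]
[ 0.46920452 -0.35007694  0.072     ] [ 0.46009162 -0.35864403  0.072     ]
[ 0.4637265  -0.35338527  0.06295958] [-0.10702821  0.07776953 -0.09770311 -0.04206498]
[ 0.42710779 -0.38883904  0.045     ]
[ 0.42507351 -0.31369416  0.045     ]
[ 0.49711912 -0.3086078   0.045     ]
[ 0.50037879 -0.39051922  0.045     ]
dish [ 0.34481324 -0.27755506  0.016     ]
tub [0.33329636 0.26472374 0.07      ]
bottle [ 0.67366697 -0.34570273  0.15      ]
spare [0.66870658 0.3752428  0.11      ]
```

```bash
cat >> h.py <<'E'
def go(*pts):
    from plant import observe
    s=observe(); R=s["orientation"]
    print("pos",np.round(s["ee_pos"],4),"yaw",np.degrees(np.arctan2(R[1,0],R[0,0])).round(1),"f",np.round(s["ft_force"],2),"t",round(s["t"],2),"w",round(s["width"],4))
    for p in pts:
        print(p,np.round(R.T@(np.array(p[:3])-s["ee_pos"]),4), "turn",np.round(-((p[3] if len(p)>3 else 87)-np.degrees(np.arctan2(R[1,0],R[0,0]))),1))
E
python3 -c "
from h import *
go((.46,.25,.37))"
```

```text
pos [0.2594 0.5957 0.2418] yaw 66.5 f [ 0.01 -0.55 -0.61] t 0.15 w 0.0854
(0.46, 0.25, 0.37) [-0.2369  0.3219 -0.128 ] turn -20.5
```

```bash
python3 -m inch '-0.01 0.015 -0.05 -8 0; -0.04 0.05 -0.09 -16 0; -0.07 0.09 -0.128 -20.5 0; -0.1 0.13 -0.128 -20.5 0; -0.13 0.17 -0.128 -20.5 0; -0.16 0.21 -0.128 -20.5 0; -0.19 0.25 -0.128 -20.5 0; -0.22 0.29 -0.128 -20.5 0; -0.237 0.322 -0.128 -20.5 0; -0.237 0.322 -0.128 -20.5 0'; python3 -c "
from h import *
go((.50,-.05,.37),(.465,-.352,.25))"
```

```text
t: 1.15
ee_pos: [0.4622, 0.246, 0.37]
orientation: [[0.057, 0.998, 0.0], [0.998, -0.057, -0.002], [-0.002, 0.0, -1.0]]
ft_force: [-0.8, 0.1, 0.0]
width: -0.0002
pos [0.4622 0.246  0.37  ] yaw 86.8 f [-0.77  0.12  0.04] t 1.15 w -0.0002
(0.5, -0.05, 0.37) [-0.2933  0.0545  0.0006] turn -0.2
(0.465, -0.352, 0.25) [-0.5966  0.0365  0.1212] turn -0.2
```

```bash
python3 -m inch '-0.04 0.01 0 0 0; -0.09 0.02 0 0 0; -0.14 0.03 0 0 0; -0.19 0.04 0 0 0; -0.24 0.05 0 0 0; -0.29 0.055 0 0 0; -0.34 0.055 0 0 0; -0.39 0.05 0 0 0; -0.44 0.045 0.02 0 0; -0.49 0.04 0.06 0 0; -0.54 0.037 0.1 0 0; -0.58 0.037 0.121 0 0'; python3 -m inch '-0.016 0 0 0 0; -0.016 0 0 0 0; -0.016 0 0 0 0'
python3 - <<'E'
from h import *
go((.465,-.352,.12))
for n in("wrist","side"):
    m=optics.camera_model(n); im=optics.grab_frame(n)
    print(n,proj(n,[[.465,-.352,.075],[.5304,.023,.225]],m))
    im=cv2.convertScaleAbs(im,alpha=1.8)
    cv2.imwrite(f"pics/{n}1.png",im[:,:,::-1])
E
```

```text
t: 2.35
ee_pos: [0.4678, -0.3104, 0.2652]
orientation: [[0.057, 0.998, -0.0], [0.998, -0.057, -0.001], [-0.001, 0.0, -1.0]]
ft_force: [0.5, 0.5, -0.2]
width: -0.0
t: 2.65
ee_pos: [0.4672, -0.3259, 0.2656]
orientation: [[0.057, 0.998, 0.0], [0.998, -0.057, -0.001], [-0.001, 0.0, -1.0]]
ft_force: [0.7, 0.7, 0.1]
width: -0.0005
pos [ 0.4672 -0.3259  0.2656] yaw 86.7 f [0.7  0.68 0.13] t 2.65 w -0.0005
(0.465, -0.352, 0.12) [-0.026  -0.0008  0.1457] turn -0.3
wrist [[231.62604876 171.40650626]
 [732.97361474 279.71123446]]
side [[284.42173423 302.58201651]
 [244.66816778 173.73610464]]
```

View pics/wrist1.png

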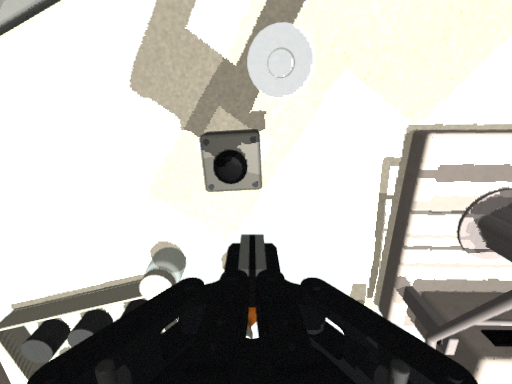

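View pics/side1.png

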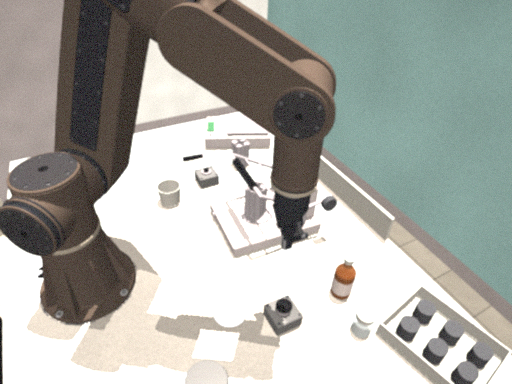

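```bash
python3 - <<'E'
from h import *
print(plane("wrist",(231,166.5),.073))
for uv in [(201,133),(260,130),(262,189),(206,191)]: print(plane("wrist",uv,.045))
go((.462,-.352,.12))
E
```

```text
[ 0.45974151 -0.35200332  0.073     ]
[ 0.41962334 -0.39000271  0.045     ]
[ 0.42014568 -0.31298895  0.045     ]
[ 0.50107479 -0.31398781  0.045     ]
[ 0.49957686 -0.39267608  0.045     ]
pos [ 0.4675 -0.3253  0.2661] yaw 86.8 f [0.54 0.27 1.42] t 2.75 w 0.0001
(0.462, -0.352, 0.12) [-0.0267 -0.0042  0.1462] turn -0.2
```

```bash
python3 -m inch '-0.027 -0.005 0.04 0 0; -0.027 -0.005 0.08 0 0; -0.027 -0.005 0.12 0 0; -0.027 -0.005 0.145 0 0;-0.027 -0.005 0.156 0 0;-0.027 -0.005 0.156 0 0;-0.027 -0.005 0.156 0 0'
python3 - <<'E'
from h import *
go((.461,-.352,.078))
im=optics.grab_frame("side")[230:350,220:350]
cv2.imwrite(f"pics/side2.png",cv2.resize(cv2.convertScaleAbs(im,alpha=1.8),None,fx=5,fy=5)[:,:,::-1])
E
```

```text
t: 3.45
ee_pos: [0.4621, -0.3524, 0.1116]
orientation: [[0.055, 0.998, 0.002], [0.998, -0.055, -0.003], [-0.003, 0.002, -1.0]]
ft_force: [1.4, 1.0, 1.3]
width: 0.0002
pos [ 0.4621 -0.3524  0.1116] yaw 86.8 f [1.37 0.96 1.33] t 3.45 w 0.0002
(0.461, -0.352, 0.078) [ 0.0004 -0.0012  0.0336] turn -0.2
```

View pics/side2.png

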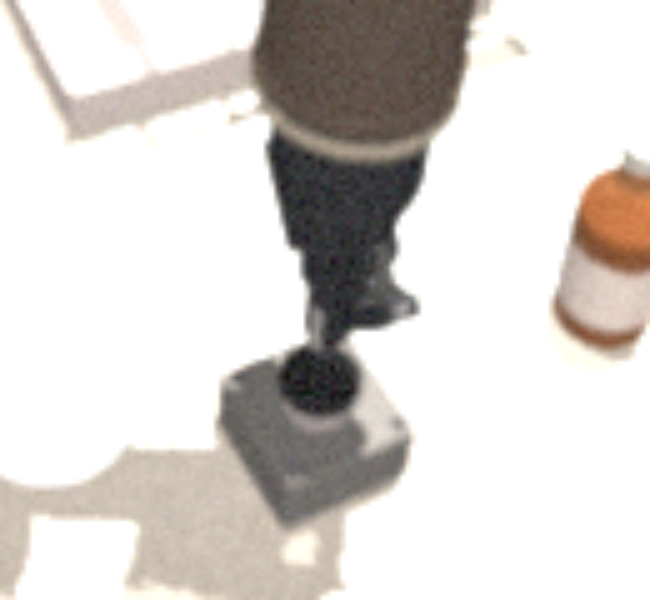

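The fingertip is above the centre of the head (crop pixel 320,345 to head 320,380). I'll press in steps and watch the force.

```bash
python3 -m inch '0 -0.001 0.01 0 0; 0 -0.001 0.02 0 0; 0 -0.001 0.023 0 0;0 -0.001 0.026 0 0;0 -0.001 0.026 0 0'; python3 -m inch '0 0 0.003 0 0; 0 0 0.003 0 0'; python3 -m inch '0 0 0.003 0 0; 0 0 0.003 0 0'
```

```text
t: 4.0
ee_pos: [0.461, -0.3525, 0.0854]
orientation: [[0.055, 0.998, 0.002], [0.998, -0.055, -0.003], [-0.003, 0.002, -1.0]]
ft_force: [-0.4, 1.5, 0.6]
width: 0.0
t: 4.2
ee_pos: [0.4612, -0.3526, 0.0823]
orientation: [[0.055, 0.998, 0.002], [0.998, -0.055, -0.003], [-0.003, 0.003, -1.0]]
ft_force: [0.4, 0.7, 3.3]
width: 0.0002
t: 4.4
ee_pos: [0.4612, -0.3527, 0.0791]
orientation: [[0.055, 0.998, 0.003], [0.998, -0.055, -0.003], [-0.003, 0.003, -1.0]]
ft_force: [-0.5, -0.7, 4.0]
width: 0.0001
```

Contact came at about z 0.086. I'll keep going until the hard stop shows up in the force.

```bash
python3 -m inch '0 0 0.001 0 0; 0 0 0.0015 0 0;0 0 0.0015 0 0'; python3 -m inch '0 0 0.001 0 0; 0 0 0.001 0 0';  python3 -m inch '0 0 0.001 0 0; 0 0 0.001 0 0'
```

```text
t: 4.7
ee_pos: [0.4613, -0.3528, 0.0783]
orientation: [[0.055, 0.998, 0.003], [0.998, -0.055, -0.003], [-0.003, 0.003, -1.0]]
ft_force: [-3.5, 2.9, 17.1]
width: -0.0003
t: 4.9
ee_pos: [0.4613, -0.3528, 0.0782]
orientation: [[0.055, 0.998, 0.003], [0.998, -0.055, -0.004], [-0.004, 0.003, -1.0]]
ft_force: [-4.4, 3.4, 21.1]
width: -0.0001
t: 5.1
ee_pos: [0.4614, -0.3528, 0.0782]
orientation: [[0.055, 0.998, 0.003], [0.998, -0.055, -0.004], [-0.004, 0.004, -1.0]]
ft_force: [-4.7, 5.3, 21.3]
width: 0.0001
```

```bash
python3 -m inch '0 0 -0.01 0 0; 0 0 -0.04 0 0; 0 0 -0.09 0 0; 0 0 -0.14 0 0; 0 0 -0.19 0 0; 0 0 -0.24 0 0; 0 0 -0.25 0 0; 0 0 -0.25 0 0'
python3 - <<'E'
from h import *
go((.47,.02,.33))
im=optics.grab_frame("side")[230:350,220:350]
cv2.imwrite(f"pics/side3.png",cv2.resize(cv2.convertScaleAbs(im,alpha=1.8),None,fx=5,fy=5)[:,:,::-1])
E
```

```text
t: 5.9
ee_pos: [0.4611, -0.3524, 0.3302]
orientation: [[0.055, 0.998, 0.006], [0.998, -0.055, -0.007], [-0.006, 0.007, -1.0]]
ft_force: [-0.1, 0.4, -1.3]
width: 0.0002
pos [ 0.4611 -0.3524  0.3302] yaw 86.8 f [-0.14  0.36 -1.31] t 5.9 w 0.0002
(0.47, 0.02, 0.33) [ 0.3723 -0.0117 -0.0022] turn -0.2
```

View pics/side3.png

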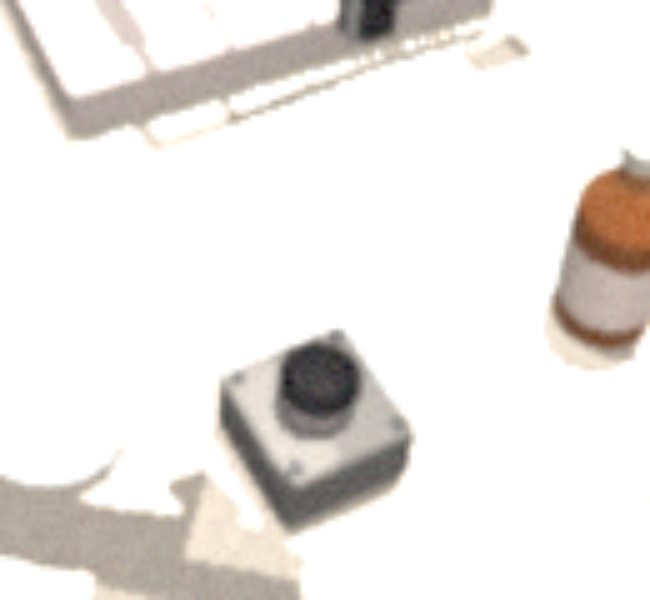

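The button is back up (320,380 in the crop), and the bottle and dish haven't moved. Next is the bar.

```bash
python3 -m inch '0.03 -0.004 -0.005 0 0; 0.08 -0.008 -0.005 0 0; 0.13 -0.012 -0.005 0 0; 0.18 -0.012 -0.005 0 0; 0.23 -0.012 -0.005 0 0; 0.28 -0.012 -0.004 0 0; 0.33 -0.012 -0.003 0 0; 0.36 -0.012 -0.002 0 0; 0.372 -0.012 -0.002 0 0; 0.372 -0.012 -0.002 0 0; 0.372 -0.012 -0.002 0 0'
python3 - <<'E'
from h import *
go((.47,.022,.211))
m=optics.camera_model("wrist"); im=optics.grab_frame("wrist")
print(proj("wrist",[[.5304,.023,.225],[.526,-.057,.225],[.5346,.103,.225]],m))
cv2.imwrite(f"pics/wrist4.png",cv2.convertScaleAbs(im,alpha=1.5)[:,:,::-1])
E
```

```text
t: 7.05
ee_pos: [0.4685, 0.0197, 0.3274]
orientation: [[0.055, 0.998, 0.002], [0.998, -0.055, -0.005], [-0.005, 0.002, -1.0]]
ft_force: [0.3, 0.1, -0.7]
width: 0.0002
pos [0.4685 0.0197 0.3274] yaw 86.9 f [ 0.34  0.11 -0.73] t 7.05 w 0.0002
(0.47, 0.022, 0.211) [0.0029 0.0011 0.1164] turn -0.1
[[259.63342303 252.73979781]
 [180.73755018 252.71538147]
 [338.83425024 252.77728426]]
```

View pics/wrist4.png

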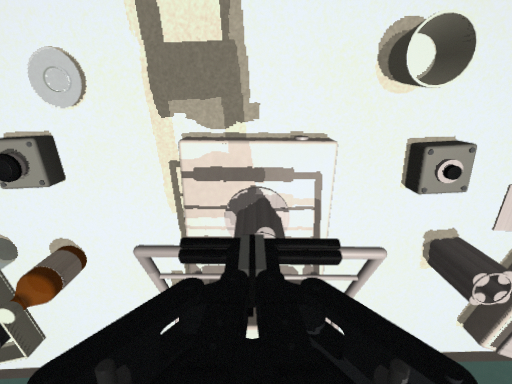

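```bash
python3 -m inch '0.002 0.001 0.03 0 0; 0.003 0.001 0.07 0 0; 0.003 0.001 0.1 0 0; 0.003 0.001 0.117 0 0; 0.003 0.001 0.117 0 0; 0.003 0.001 0.117 0 0'
python3 - <<'E'
from h import *
go((.49,.022,.21))
im=optics.grab_frame("side")[120:250,180:340]
cv2.imwrite(f"pics/side5.png",cv2.resize(cv2.convertScaleAbs(im,alpha=1.8),None,fx=4.5,fy=4.5)[:,:,::-1])
E
```

```text
t: 7.7
ee_pos: [0.4703, 0.0208, 0.2109]
orientation: [[0.057, 0.998, 0.002], [0.998, -0.057, -0.005], [-0.005, 0.002, -1.0]]
ft_force: [-0.0, 0.7, 0.5]
width: 0.0001
pos [0.4703 0.0208 0.2109] yaw 86.7 f [-0.02  0.72  0.46] t 7.7 w 0.0001
(0.49, 0.022, 0.21) [0.0024 0.0196 0.001 ] turn -0.3
```

View pics/side5.png

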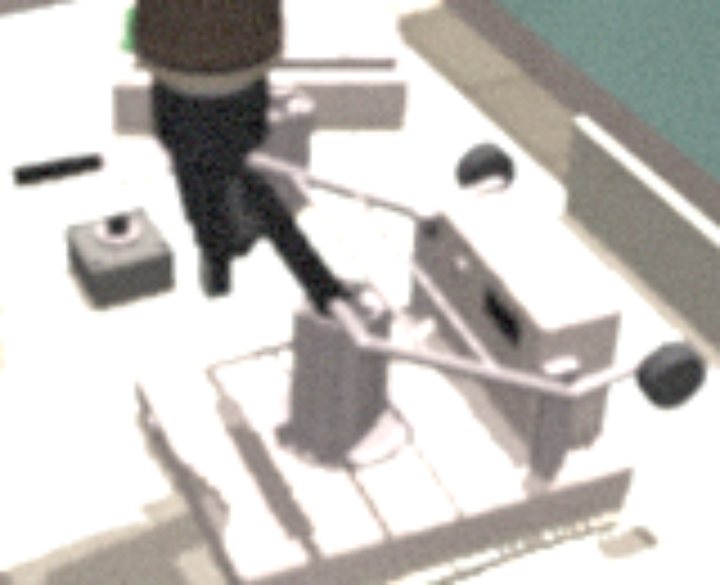

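```bash
python3 -m inch '0 0.01 0 0 0; 0 0.02 0 0 0; 0 0.026 0 0 0; 0 0.026 0 0 0'; python3 -m inch '0 0.004 0 0 0; 0 0.006 0 0 0; 0 0.006 0 0 0'; python3 -m inch '0 0.003 0 0 0; 0 0.006 0 0 0; 0 0.006 0 0 0'
```

```text
t: 8.15
ee_pos: [0.498, 0.0194, 0.2118]
orientation: [[0.057, 0.998, 0.004], [0.998, -0.057, -0.005], [-0.005, 0.005, -1.0]]
ft_force: [0.3, 0.6, -1.1]
width: -0.0001
t: 8.45
ee_pos: [0.5026, 0.0192, 0.2116]
orientation: [[0.057, 0.998, 0.001], [0.998, -0.057, -0.005], [-0.005, 0.002, -1.0]]
ft_force: [-8.8, 1.4, 5.8]
width: -0.0003
t: 8.75
ee_pos: [0.5032, 0.0192, 0.2107]
orientation: [[0.057, 0.998, -0.009], [0.998, -0.057, -0.004], [-0.005, -0.009, -1.0]]
ft_force: [-30.6, 1.8, 20.9]
width: 0.0
```

```bash
python3 -m inch '0 -0.001 0 0 0; 0 0.001 -0.004 0 0; 0 0.004 -0.008 0 0; 0 0.007 -0.012 0 0; 0 0.01 -0.016 0 0; 0 0.01 -0.016 0 0'
python3 - <<'E'
from h import *
go((.51,.022,.23))
im=optics.grab_frame("side")[120:250,180:340]
cv2.imwrite(f"pics/side6.png",cv2.resize(cv2.convertScaleAbs(im,alpha=1.8),None,fx=4.5,fy=4.5)[:,:,::-1])
E
```

```text
t: 9.35
ee_pos: [0.5108, 0.0188, 0.2269]
orientation: [[0.056, 0.998, -0.015], [0.998, -0.056, -0.004], [-0.005, -0.015, -1.0]]
ft_force: [-21.4, 1.0, 11.6]
width: 0.0001
pos [0.5108 0.0188 0.2269] yaw 86.8 f [-21.41   1.    11.56] t 9.35 w 0.0001
(0.51, 0.022, 0.23) [ 0.0031 -0.0011 -0.0031] turn -0.2
```

View pics/side6.png

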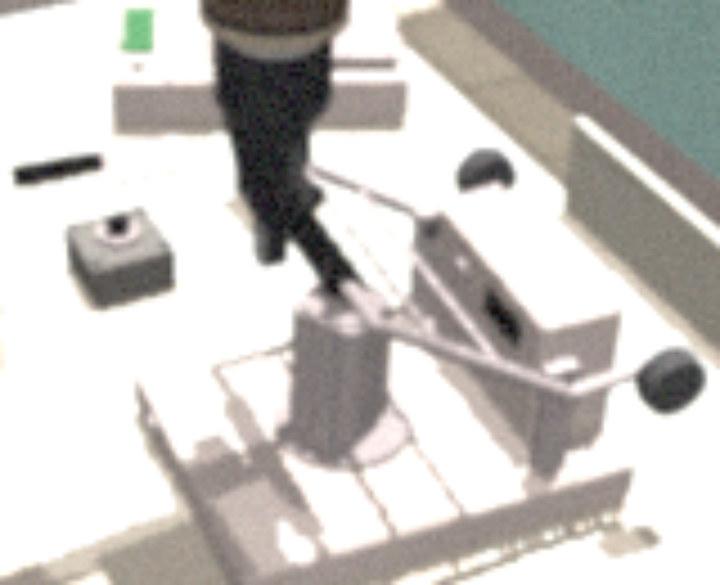

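```bash
python3 -m inch '0 -0.002 -0.002 0 0; 0 0 -0.006 0 0; 0 0.003 -0.01 0 0; 0 0.006 -0.014 0 0; 0 0.008 -0.016 0 0'
```

```text
t: 9.9
ee_pos: [0.518, 0.0184, 0.2431]
orientation: [[0.056, 0.998, -0.018], [0.998, -0.056, -0.004], [-0.005, -0.017, -1.0]]
ft_force: [-18.4, 0.4, 11.7]
width: 0.0
```

```bash
python3 -m inch '0 0.002 -0.004 0 0; 0 0.005 -0.008 0 0; 0 0.009 -0.011 0 0; 0 0.013 -0.014 0 0'
python3 - <<'E'
from h import *
go((.51,.022,.23))
im=optics.grab_frame("side")[100:250,180:340]
cv2.imwrite(f"pics/side7.png",cv2.resize(cv2.convertScaleAbs(im,alpha=1.8),None,fx=4,fy=4)[:,:,::-1])
E
```

```text
t: 10.3
ee_pos: [0.5294, 0.0178, 0.2574]
orientation: [[0.056, 0.998, -0.022], [0.998, -0.056, -0.004], [-0.006, -0.022, -1.0]]
ft_force: [-27.1, 0.9, 21.6]
width: -0.0
pos [0.5294 0.0178 0.2574] yaw 86.8 f [-27.08   0.9   21.6 ] t 10.3 w -0.0
(0.51, 0.022, 0.23) [ 0.0033 -0.019   0.0278] turn -0.2
```

View pics/side7.png

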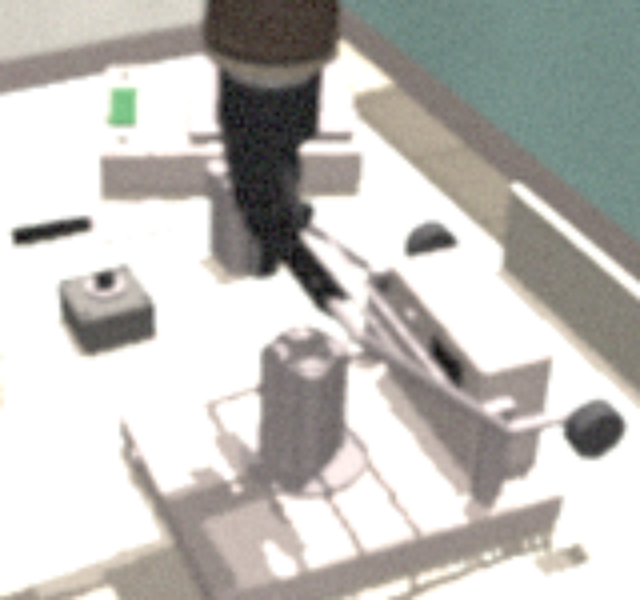

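```bash
python3 -m inch '0 -0.001 -0.003 0 0; 0 -0.001 -0.006 0 0; 0 -0.001 -0.008 0 0'
python3 - <<'E'
from h import *
go((.51,.022,.23))
im=optics.grab_frame("wrist")
cv2.imwrite(f"pics/wrist8.png",cv2.convertScaleAbs(im,alpha=2.5)[:,:,::-1])
im=optics.grab_frame("scene")[130:290,180:340]
cv2.imwrite(f"pics/scene8.png",cv2.resize(cv2.convertScaleAbs(im,alpha=1.8),None,fx=3.7,fy=3.7)[:,:,::-1])
E
```

```text
t: 10.65
ee_pos: [0.5298, 0.0178, 0.2665]
orientation: [[0.056, 0.998, -0.02], [0.998, -0.056, -0.004], [-0.005, -0.02, -1.0]]
ft_force: [-0.0, -0.7, 0.3]
width: -0.0003
pos [0.5298 0.0178 0.2665] yaw 86.8 f [-0.03 -0.67  0.29] t 10.65 w -0.0003
(0.51, 0.022, 0.23) [ 0.0033 -0.0193  0.0368] turn -0.2
```

View pics/wrist8.png

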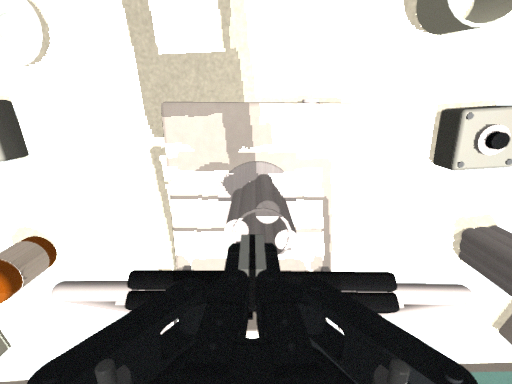

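View pics/scene8.png

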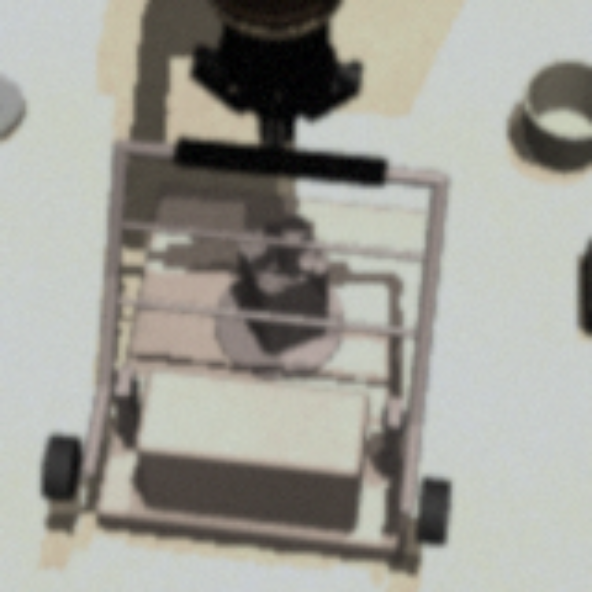

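```bash
cat >> h.py <<'E'
def barpts(th):
    q=[.59532602,.01955215,-.0529547]; ph=np.pi/6+th; x=.1-.19*np.cos(ph); z=.13+.19*np.sin(ph)
    c,s=np.cos(q[2]),np.sin(q[2])
    return np.array([[q[0]+c*x-s*y,q[1]+s*x+c*y,z] for y in(-.08,0,.08)])
E
python3 - <<'E'
from h import *
print("obs scene",180+178/3.7,130+152/3.7,180+385/3.7,130+171/3.7)
for th in(0,.1,.2,.3,.4): print(th,barpts(th)[1],proj("scene",barpts(th))[[0,2]].round(1).tolist(),proj("wrist",barpts(th))[[0,2]].round(1).tolist())
E
```

```text
obs scene 228.1081081081081 171.0810810810811 284.05405405405406 176.2162162162162
0 [0.53087167 0.0229685  0.225     ] [[229.2, 171.5], [284.5, 176.8]] [[149.9, 227.5], [371.4, 227.1]]
0.1 [0.54116344 0.022423   0.24095247] [[228.4, 171.3], [284.4, 176.7]] [[143.0, 251.6], [379.4, 251.3]]
0.2 [0.55299414 0.02179592 0.25579634] [[227.5, 171.7], [284.2, 177.2]] [[136.2, 280.1], [387.4, 280.0]]
0.3 [0.56624558 0.02109354 0.26938329] [[226.4, 172.9], [284.0, 178.5]] [[129.6, 312.8], [395.1, 313.0]]
0.4 [0.58078535 0.02032287 0.28157757] [[225.4, 174.8], [283.7, 180.4]] [[123.7, 349.1], [402.1, 349.6]]
```

```bash
python3 -m inch '0 -0.02 -0.002 0 0; 0 -0.04 -0.002 0 0; 0 -0.04 0.02 0 0; 0 -0.04 0.05 0 0; 0 -0.04 0.056 0 0; 0 -0.04 0.056 0 0;0 -0.04 0.056 0 0'
python3 - <<'E'
from h import *
m=optics.camera_model("wrist"); im=optics.grab_frame("wrist")
print(proj("wrist",barpts(0),m))
s=["%.4f"%v for v in m["world_from_camera"][:3,3]];print(s)
cv2.imwrite(f"pics/wrist9.png",cv2.convertScaleAbs(im,alpha=2.5)[:,:,::-1])
P=[barpts(t)[1]+[-.029,0,-.225+.211] for t in np.arange(0,.85,.1)]
go(*[tuple(np.round(p,4)) for p in P])
E
```

```text
t: 11.45
ee_pos: [0.4893, 0.0198, 0.212]
orientation: [[0.056, 0.998, -0.02], [0.998, -0.056, -0.004], [-0.005, -0.019, -1.0]]
ft_force: [-1.1, -1.2, 0.4]
width: 0.0002
[[123.40195412 332.72775996]
 [262.51590716 332.23974231]
 [402.89733551 333.06882639]]
['0.4066', '0.0247', '0.3462']
pos [0.4894 0.0198 0.2122] yaw 86.8 f [ 0.13  0.24 -0.28] t 11.5 w -0.0
(np.float64(0.5019), np.float64(0.023), np.float64(0.211)) [0.0039 0.0123 0.0009] turn -0.2
(np.float64(0.5122), np.float64(0.0224), np.float64(0.227)) [ 0.0038  0.0223 -0.0153] turn -0.2
(np.float64(0.524), np.float64(0.0218), np.float64(0.2418)) [ 0.0038  0.0339 -0.0303] turn -0.2
(np.float64(0.5372), np.float64(0.0211), np.float64(0.2554)) [ 0.0037  0.0468 -0.0441] turn -0.2
(np.float64(0.5518), np.float64(0.0203), np.float64(0.2676)) [ 0.0037  0.0612 -0.0566] turn -0.2
(np.float64(0.5675), np.float64(0.0195), np.float64(0.2783)) [ 0.0037  0.0767 -0.0676] turn -0.2
(np.float64(0.5841), np.float64(0.0186), np.float64(0.2873)) [ 0.0037  0.0932 -0.0769] turn -0.2
(np.float64(0.6016), np.float64(0.0177), np.float64(0.2947)) [ 0.0038  0.1106 -0.0846] turn -0.2
(np.float64(0.6198), np.float64(0.0167), np.float64(0.3002)) [ 0.0037  0.1287 -0.0905] turn -0.2
```

View pics/wrist9.png

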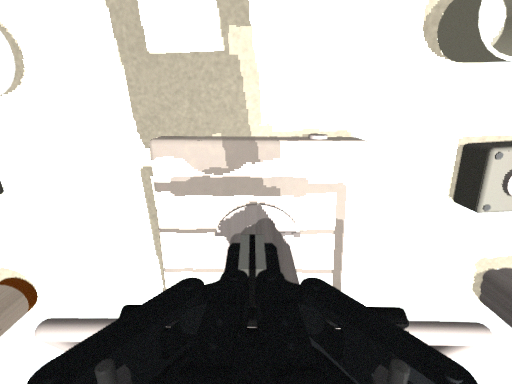

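```bash
python3 -m inch '0.002 0.011 0.001 0 0; 0.003 0.0145 -0.006 0 0; 0.003 0.0195 -0.0145 0 0; 0.003 0.0255 -0.023 0 0; 0.003 0.0325 -0.032 0 0; 0.003 0.04 -0.0395 0 0'
python3 -c "
from h import *
go(*[tuple(np.round(barpts(t)[1]+[-.029,0,-.014],4)) for t in (.2,.25,.3,.35,.4,.5,.6,.7,.8)])"
```

```text
t: 12.1
ee_pos: [0.5291, 0.0208, 0.2521]
orientation: [[0.056, 0.998, -0.022], [0.998, -0.056, -0.004], [-0.006, -0.022, -1.0]]
ft_force: [-21.0, -0.1, 15.4]
width: -0.0001
pos [0.5291 0.0208 0.2521] yaw 86.8 f [-20.97  -0.07  15.38] t 12.1 w -0.0001
(np.float64(0.524), np.float64(0.0218), np.float64(0.2418)) [ 0.0008 -0.005   0.0105] turn -0.2
(np.float64(0.5305), np.float64(0.0215), np.float64(0.2488)) [0.0008 0.0014 0.0033] turn -0.2
(np.float64(0.5372), np.float64(0.0211), np.float64(0.2554)) [ 0.0008  0.008  -0.0034] turn -0.2
(np.float64(0.5444), np.float64(0.0207), np.float64(0.2617)) [ 0.0007  0.015  -0.0099] turn -0.2
(np.float64(0.5518), np.float64(0.0203), np.float64(0.2676)) [ 0.0007  0.0223 -0.0159] turn -0.2
(np.float64(0.5675), np.float64(0.0195), np.float64(0.2783)) [ 0.0007  0.0378 -0.027 ] turn -0.2
(np.float64(0.5841), np.float64(0.0186), np.float64(0.2873)) [ 0.0007  0.0542 -0.0363] turn -0.2
(np.float64(0.6016), np.float64(0.0177), np.float64(0.2947)) [ 0.0008  0.0716 -0.0441] turn -0.2
(np.float64(0.6198), np.float64(0.0167), np.float64(0.3002)) [ 0.0008  0.0897 -0.05  ] turn -0.2
```

```bash
python3 -m inch '0 0.002 -0.004 0 0; 0 0.007 -0.01 0 0; 0 0.014 -0.016 0 0; 0 0.021 -0.021 0 0'
python3 - <<'E'
from h import *
go(*[tuple(np.round(barpts(t)[1]+[-.029,0,-.014],4)) for t in (.3,.35,.4,.5,.6,.7,.8)])
im=optics.grab_frame("side")[100:250,180:340]
cv2.imwrite(f"pics/side10.png",cv2.resize(cv2.convertScaleAbs(im,alpha=1.8),None,fx=4,fy=4)[:,:,::-1])
print(proj("side",barpts(.4)))
E
```

```text
t: 12.5
ee_pos: [0.5512, 0.0197, 0.2737]
orientation: [[0.056, 0.998, -0.021], [0.998, -0.056, -0.004], [-0.006, -0.021, -1.0]]
ft_force: [-3.1, -0.3, 2.3]
width: -0.0003
pos [0.5512 0.0197 0.2737] yaw 86.8 f [-3.12 -0.31  2.27] t 12.5 w -0.0003
(np.float64(0.5372), np.float64(0.0211), np.float64(0.2554)) [ 0.0007 -0.0137  0.0186] turn -0.2
(np.float64(0.5444), np.float64(0.0207), np.float64(0.2617)) [ 0.0007 -0.0066  0.0121] turn -0.2
(np.float64(0.5518), np.float64(0.0203), np.float64(0.2676)) [0.0007 0.0006 0.006 ] turn -0.2
(np.float64(0.5675), np.float64(0.0195), np.float64(0.2783)) [ 0.0007  0.0161 -0.005 ] turn -0.2
(np.float64(0.5841), np.float64(0.0186), np.float64(0.2873)) [ 0.0007  0.0326 -0.0143] turn -0.2
(np.float64(0.6016), np.float64(0.0177), np.float64(0.2947)) [ 0.0008  0.0499 -0.0221] turn -0.2
(np.float64(0.6198), np.float64(0.0167), np.float64(0.3002)) [ 0.0007  0.068  -0.028 ] turn -0.2
[[271.57826614 168.81491095]
 [260.04141642 155.06802948]
 [249.64116829 142.69542903]]
```

View pics/side10.png

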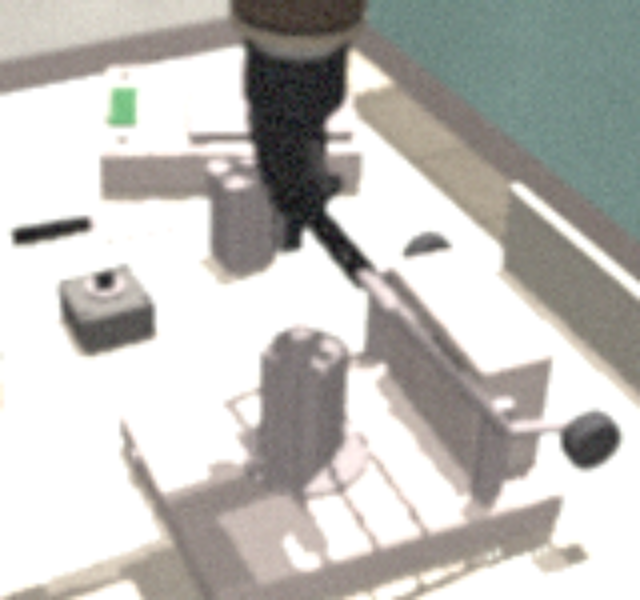

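```bash
python3 -m inch '0 0.007 -0.005 0 0; 0 0.014 -0.009 0 0; 0 0.022 -0.013 0 0; 0 0.03 -0.017 0 0; 0 0.038 -0.02 0 0; 0 0.046 -0.023 0 0'
python3 - <<'E'
from h import *
go(*[tuple(np.round(barpts(t)[1]+[-.029,0,-.014],4)) for t in (.6,.7,.8)])
im=optics.grab_frame("side")[100:250,180:340]
cv2.imwrite(f"pics/side11.png",cv2.resize(cv2.convertScaleAbs(im,alpha=1.8),None,fx=4,fy=4)[:,:,::-1])
for t in(.5,.6,.7):print(t,4*(proj("side",barpts(t))[0]-[180,100]))
E
```

```text
t: 13.15
ee_pos: [0.6, 0.017, 0.2966]
orientation: [[0.056, 0.998, -0.019], [0.998, -0.056, -0.004], [-0.005, -0.019, -1.0]]
ft_force: [-0.0, 0.6, 0.2]
width: 0.0001
pos [0.6    0.017  0.2966] yaw 86.8 f [-0.01  0.57  0.21] t 13.15 w 0.0001
(np.float64(0.5841), np.float64(0.0186), np.float64(0.2873)) [ 0.0007 -0.0158  0.0096] turn -0.2
(np.float64(0.6016), np.float64(0.0177), np.float64(0.2947)) [0.0008 0.0016 0.0018] turn -0.2
(np.float64(0.6198), np.float64(0.0167), np.float64(0.3002)) [ 0.0008  0.0197 -0.004 ] turn -0.2
0.5 [386.54710568 258.52100616]
0.6 [407.86736822 243.35329293]
0.7 [429.97725299 229.9658482 ]
```

View pics/side11.png

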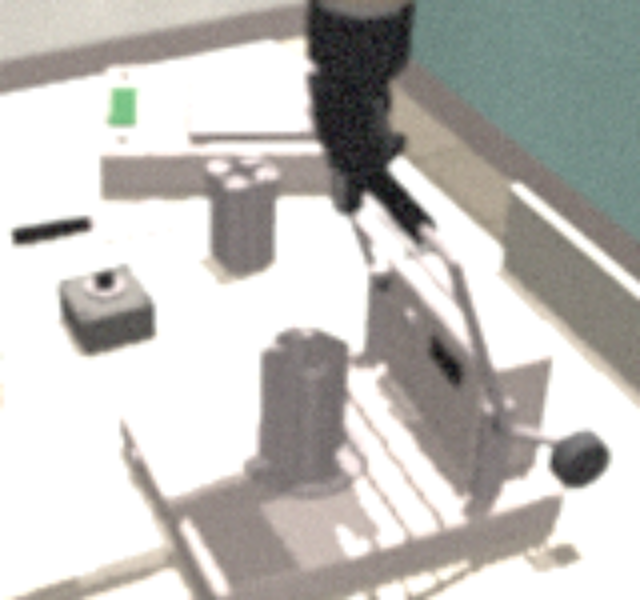

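```bash
python3 -m inch '0 0 0 0 0; 0 0 0 0 0; 0 0 0 0 0; 0 0 0 0 0; 0 0 0 0 0; 0 0 0 0 0; 0 -0.02 -0.01 0 0; 0 -0.05 -0.03 0 0; 0 -0.09 -0.06 0 0; 0 -0.1 -0.08 0 0; 0 -0.1 -0.08 0 0; 0 -0.1 -0.08 0 0'
python3 - <<'E'
from h import *
im=optics.grab_frame("side")
cv2.imwrite(f"pics/side12.png",cv2.convertScaleAbs(im,alpha=1.5)[:,:,::-1])
im=optics.grab_frame("scene")
cv2.imwrite(f"pics/scene12.png",cv2.convertScaleAbs(im,alpha=1.5)[:,:,::-1])
print(proj("side",barpts(1.22)),proj("scene",barpts(1.22)))
E
```

```text
t: 14.4
ee_pos: [0.5031, 0.0229, 0.3791]
orientation: [[0.056, 0.998, -0.016], [0.998, -0.056, -0.004], [-0.005, -0.016, -1.0]]
ft_force: [0.8, -0.7, -0.2]
width: 0.0001
[[316.43730654 148.58481141]
 [302.96243536 136.195885  ]
 [290.75431632 125.01671028]] [[215.42553325 215.22175725]
 [247.04729451 218.48080211]
 [278.95562512 221.76849313]]
```

View pics/side12.png

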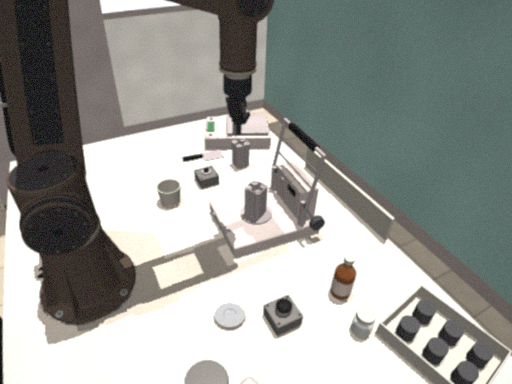

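View pics/scene12.png

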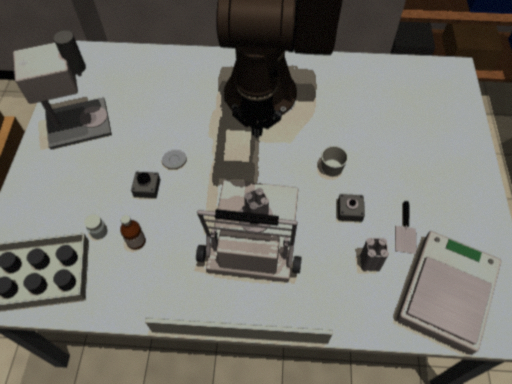

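The strip runs from (290,123) to (316,148) in the side picture and from (216,213) to (279,220) in the scene picture. Both match the projection for 1.22 rad, so the guard is on its rear stop. The beaker and the other items haven't moved, and the arm is clear.

```bash
python3 -m inch '0 0 0 0 0; 0 0 0 0 0; 0 0 0 0 0; 0 0 0 0 0; 0 0 0 0 0; 0 0 0 0 0; 0 0 0 0 0; 0 0 0 0 0'
python3 - <<'E'
from h import *
im0=cv2.imread("pics/side12.png").astype(int)
im=cv2.convertScaleAbs(optics.grab_frame("side"),alpha=1.5)[:,:,::-1].astype(int)
print(np.abs(im-im0)[110:250,265:330].mean(),np.abs(im-im0)[300:380,:230].mean())
from plant import job; print(job.hand_in())
E
```

```text
t: 15.3
ee_pos: [0.503, 0.0229, 0.3779]
orientation: [[0.056, 0.998, -0.019], [0.998, -0.056, -0.004], [-0.005, -0.019, -1.0]]
ft_force: [-0.2, -0.0, 0.4]
width: -0.0
2.991904761904762 1.2895652173913044
the job is handed in; nothing more can be done
None
```

The mixer's stop button was pressed fully down and let go, and the guard bar now stays raised by itself against its rear stop. I handed the job in at about 15 s.

- **Stop button:** I pressed with the closed fingertips until the button hit its end stop. It travelled about 7 mm and the force rose to about 21 N. A picture afterwards showed it back up. I did not go near the start button.
- **Guard, first try:** I let the bar drop back after lifting it to about 0.25 rad. The push had gone mostly towards the hinge, with about 35 N on the fingers, which was firmer than "gently".
- **Guard, second try:** The early part still peaked at about 26 N. From about 0.4 rad on it took only a few newtons. Past the balance point the guard fell back on its own.
- **Last checks:** In two cameras the bar lies where the 1.22 rad stop should put it. The beaker and the other items looked to be where they started. About 0.9 s later the guard area looked unchanged; the picture difference there was slightly above that of a background patch, and I took it for noise. The arm was clear of everything and read about 0 N.

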